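# Shut and bolt the preserves case

### The job

Lock up the small sloping jar case for the night: first press its hatch fully shut, then slide the barrel bolt all the way across into the keeper on the hatch, and then turn the bolt's handle down into its notch as far as it goes. Leave the hatch bolted, let go of everything, and leave the jars and the bowl on the counter standing where they are.

Things in the scene. Friction and masses are not known exactly. Their poses are not given: they have to be found in the camera images.
- case: Fixed wooden display case, 280 mm deep (its x -130 to +150), 360 mm wide (y), 261 mm high at the back. Origin: middle of its underside (y = 0), on the counter; x points to its back, z up. Its place and yaw vary. Its face slopes down to the low front (its -x) at 35 degrees from level. The half of the face with y > 0 is fixed wood and carries the bolt; the half with y < 0 is the hatch.
- face: Frame of the sloping face, fixed to the case. Origin on the face's surface at case (-15, 0, 181) mm, on the seam between the halves. Its x points UP THE SLOPE, y = case y, z points OUT of the face (35 degrees off vertical, towards the case's front). The face spans x -140 to 140, y -180 to 180 mm. 'Face' coordinates below are in this frame.
- rail (a point): Middle of the price rail, a level 10 mm steel bar along case y 0 to 172 mm, over the bolt, at case x -41, z 320 mm; two blank cards rise 33 mm above it, thin rods run back level from its ends. A gripper pointing straight down at the raised bolt handle strikes it; one leaning with the face (pointing along face -z) passes in front of it with some 25 mm to spare. Frame of the case.
- hatch (a joint): Hatch opening, rad: 0 fully shut, flush with the face (a stop); 0.75 fully open. Wooden frame with clear pane, 165 mm wide (face y -169 to -4), 244 mm long, 10 mm thick, hinged at its upper edge along face x = 118, z = 0; its lower edge swings up. Stiff hinge (0.6 N m), stays where left; a few N near the lower edge shut it.
- hatch_low (a point): Point on the hatch's upper surface, on its middle line (face y -87), 215 mm from the hinge line, 29 mm from the lower edge: a good place to press. Moves with the hatch; x points to the hinge, z out of the hatch. The hatch also carries the keeper, a steel staple 39 mm high, 16 mm wide, at face x 0, y -25 mm when shut, which takes the rod; unless the hatch is shut the rod cannot enter.
- bolt (a joint): Travel of the barrel bolt, m: 0 drawn back, 0.050 fully home in the keeper (a stop); it grows towards face -y. Steel rod 14 mm thick, its axis along face y at x 0, z 24 mm, in two saddles 34 mm high (face y 12 and 106). Friction about 2 N, stays where left. It can go home only with the handle raised (joint handle below about 0.7).
- handle (a joint): Angle of the bolt handle about the rod, rad: 0 stands straight out of the face (along face z), positive leans down-slope (to face -x), 1.5 lies down-slope nearly flat in the notch (a stop); lower stop -0.3. Needs about 0.06 N m, stays where left. Away from the notch the guard stops it at about 0.75.
- grip (a point): Point on the handle's axis 45 mm from the rod's axis. Handle: plain round steel bar 12 mm thick, rounded end 68 mm from the rod's axis. This point's z runs along the handle away from the rod, its y is face y. The handle is at face y = 85 mm minus the bolt travel (35 mm with the bolt home). Metal beside it (guard, saddles) reaches at most 36 mm out of the face.
- notch (a point): Middle of the notch, at face (-23, 35, 24) mm, frame of the face: an 18 mm wide gap in the guard, a steel strip 36 mm high standing on the face at x -26 to -20, y 15 to 114 mm. With the bolt home the raised handle is centred on the gap, 3 mm clear each side; turned down it lies through the gap with its last 40 mm beyond the guard, where it can be pressed from above.
- jar_tall: Loose glass jar with a yellow cap, 70 mm across, 130 mm high; origin in the middle of its underside, z up. Bystander.
- jar_wide: Loose glass jar with a red cap, 84 mm across, 100 mm high; origin in the middle of its underside, z up. Bystander.
- bowl: Loose white bowl, 110 mm across, 45 mm high; origin in the middle of its underside, z up. Bystander.

How it is judged:
By the outcome, as a careful person would: the job done as asked, in the order asked, and still so for the second after the job is handed in, with the robot touching nothing.
It also fails if it takes over 56 s, if anything falls off the work surface, if the arm or the gripper's body presses on something with over 40 N, if the wrist force passes 120 N, or if a joint passes its speed limit or range.

### The arm

A 7-joint arm with a two-finger parallel gripper is mounted at the origin on the work surface. World frame = base frame: x ahead of the robot, y to its left, z up, the work surface at z = 0. Lengths are in m, angles in rad, forces in N, time in s.
With the tool pointing down it reaches from about 0.4 to 0.9 m from the base axis. Payload 5.5 kg.
Tool frame: the origin (TCP) lies midway between the tips of the shut fingers; the grasp point (between the pads) lies 19 mm behind it (manip.grip_depth is the distance from the TCP to the grasp point, in m); z points along the fingers, x is the direction in which the jaws open and shut, and the axes are right-handed (so a half turn about z gives the same grasp; the last joint's range is limited). The gripper opens to 92 mm and grips with 3 to 60 N. Pads are 19 mm wide; open, the fingers measure 130 mm over their backs; the gripper's body (75 mm by 190 mm) begins 47 mm behind the grasp point.
Start: joints at [-0.96, 0.501, -0.427, 1.55, 0.221, 1.138, -0.21], TCP at [0.222, 0.611, 0.227] pointing down, gripper open.
Joint ranges: [-2.88, 2.88], [-0.31, 2.03], [-1.54, 1.56], [0.2, 2.42], [-1.41, 4.55], [0.19, 2.02], [-2.57, 2.57]. Speed limits (rad/s): [2.57, 2.57, 3.14, 3.14, 3.14, 3.14, 3.14].

### API

Orientations are given as a unit quaternion [x, y, z, w].
In Python, from bench import manip, effector, viewer gives the robot as it stands. Calls block until the motion is done:
- manip.move_pose(position, orientation): joint-space move of the TCP to a pose.
- manip.servo_line(position, ori=None, vel=0.15): straight line of the TCP; ori=None keeps the orientation; vel is the mean speed in m/s.
- manip.movej(angles): joint-space move.
- effector.open_jaws() and effector.close(f_grip=None): open the fingers fully, or close them until they stop; f_grip is the grip in N (None keeps the last).
- manip.sleep(seconds).
- manip.solve_ik(position, orientation): joint angles nearest the present ones, or None.
- viewer.get_image(name): name is "scene" or "top"; returns the picture (384x512x3 uint8, red, green, blue); there is no depth.
- viewer.get_calibration(name): a dict with "vfov" (degrees; the focal length in pixels is half the picture's height over the tangent of half this angle, whatever the lens; pixels are square), "cx", "cy" (the principal point, pixels), "eye" and "attitude" of the camera in the world. Camera axes: x right, y down, z forward; pixel columns grow to the right and rows downward; lengths in m; the calibration is good to about 2 mm. A picture is of the moment at which its call begins. get_calibration takes no time and is no camera call.
A pose or a line that the arm cannot do raises manip.PlanningError and nothing moves.
- manip.hand_in(): hands the job in, once; it reports no verdict.
Readings, each from a call of its own:
- manip.current_clock(): time.
- manip.current_q(): joint angles.
- manip.current_joint_velocities(): joint speeds.
- manip.current_tau(): joint torques, N m.
- manip.current_tool_pos(): TCP position.
- manip.current_tcp_rot(): TCP orientation.
- manip.current_force(): force on the tool from outside, world axes, zero at the start.
- manip.current_wrist_torque(): the same for the moment, N m.
- manip.current_finger_gap(): finger opening in m.
Only numpy, scipy, OpenCV 4.12 (cv2) and the standard library are available. Lean on these libraries where they do the work, as an engineer would, in place of code of your own. Each camera call takes 0.05 s, during which the arm holds its last target.

## Working session

There is one attempt and no reset: what is moved stays moved. The work goes in short steps, each a Python script; the robot and the scene stay as the last script left them, time stands still between calls to the robot, and variables do not carry over. Pictures are saved under pics/ and viewed, and the job is handed in when it is done.

```bash
mkdir -p pics; ls; python3 - <<'E'
from bench import manip, effector, viewer
import cv2
for n in ("scene","top"):
    im=viewer.get_image(n); c=viewer.get_calibration(n); print(n,c)
    cv2.imwrite(f"pics/{n}0.png",im[:,:,::-1])
print(manip.current_clock(),manip.current_tool_pos(),manip.current_tcp_rot(),manip.grip_depth)
E
```

```text
pics
scene {'vfov': 42.52579548709622, 'cx': 259.4321399531545, 'cy': 190.53816880833236, 'eye': array([1.44514418, 0.27015004, 1.06377885]), 'attitude': array([ 0.5507512 ,  0.73496496, -0.32004395, -0.23253279])}
top {'vfov': 50.80702080836946, 'cx': 254.51799022955942, 'cy': 194.21095693475235, 'eye': array([ 0.38578515, -0.0164152 ,  1.43676794]), 'attitude': array([ 0.71180498, -0.69876542,  0.05433675, -0.04591372])}
0.1 [0.22139558 0.61046143 0.22579231] [ 8.18798268e-01  5.74080696e-01 -7.21870189e-04  4.78793871e-04] 0.0188
```

View pics/scene0.png

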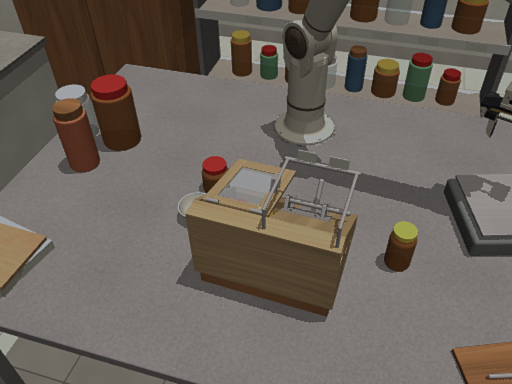

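View pics/top0.png

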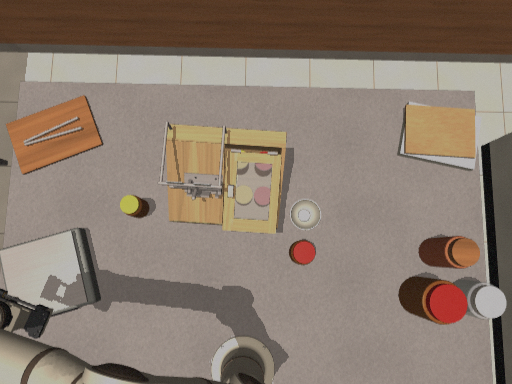

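The top view shows the case at about cols 165-287, rows 125-235, with the hatch on the right. I'll zoom in for features.

```bash
python3 - <<'E'
import cv2
a=cv2.imread("pics/top0.png")[115:245,150:300]; cv2.imwrite("pics/top0z.png",cv2.resize(a,None,fx=4.6,fy=4.6,interpolation=cv2.INTER_CUBIC))
a=cv2.imread("pics/scene0.png")[140:310,170:370]; cv2.imwrite("pics/scene0z.png",cv2.resize(a,None,fx=3.5,fy=3.5,interpolation=cv2.INTER_CUBIC))
E
```

```text
(no output)
```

View pics/top0z.png

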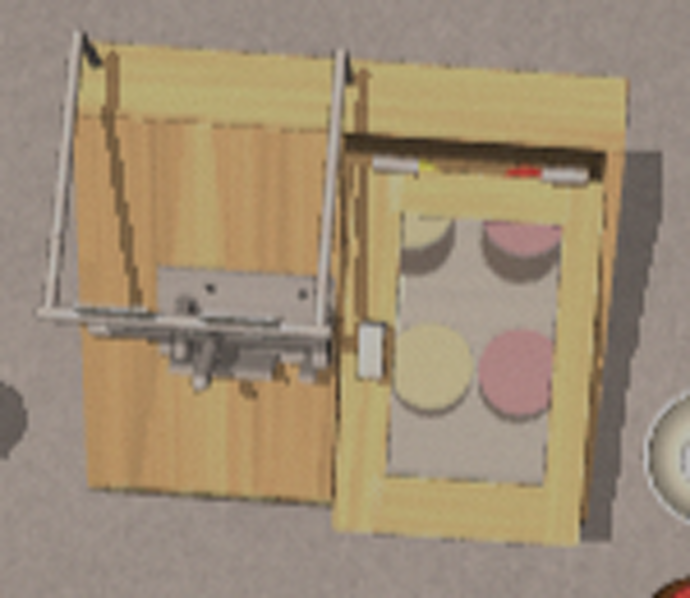

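View pics/scene0z.png

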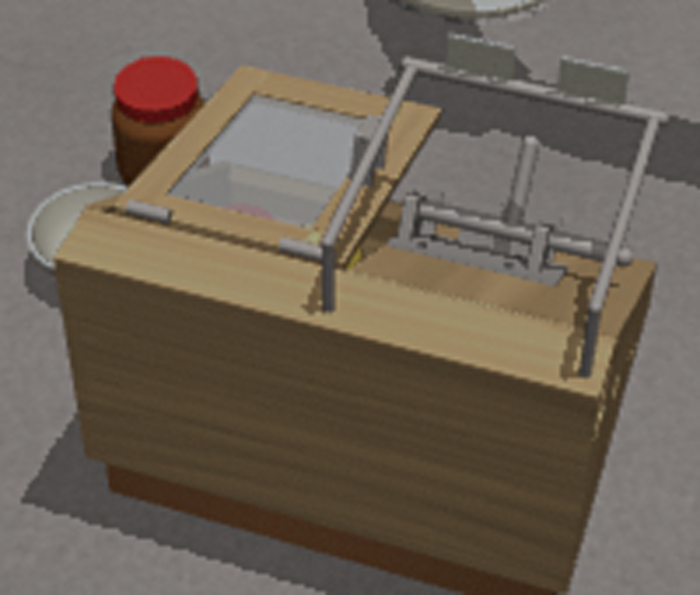

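```bash
cat > geo.py <<'E'
import numpy as np
from scipy.spatial.transform import Rotation as R
from bench import viewer
def ray(n,u,v):
    c=viewer.get_calibration(n); f=192/np.tan(np.radians(c["vfov"])/2)
    d=R.from_quat(c["attitude"]).apply([(u-c["cx"])/f,(v-c["cy"])/f,1.]); return c["eye"],d
def plane(n,u,v,z):
    e,d=ray(n,u,v); return e+d*(z-e[2])/d[2]
def proj(n,P):
    c=viewer.get_calibration(n); f=192/np.tan(np.radians(c["vfov"])/2)
    p=R.from_quat(c["attitude"]).inv().apply(np.asarray(P)-c["eye"]); return np.c_[c["cx"]+f*p[...,0]/p[...,2],c["cy"]+f*p[...,1]/p[...,2]] if p.ndim>1 else (c["cx"]+f*p[0]/p[2],c["cy"]+f*p[1]/p[2])
E
python3 - <<'E'
from geo import *
T=lambda x,y:(150+x/4.6-.4,115+y/4.6-.4)
S=lambda x,y:(170+x/3.5-.4,140+y/3.5-.4)
obs=[("backL","top",T(80,42),(150,180,261)),("backR","top",T(628,80),(150,-180,261)),
("frontL","top",T(90,490),(-130,180,100.7)),("seamF","top",T(332,502),(-130,0,100.7)),
("rail0","top",T(326,331),(-41,0,320)),("rail172","top",T(45,313),(-41,172,320)),
("sBackR","scene",S(57,262),(150,-180,261)),("sBackL","scene",S(600,397),(150,180,261)),
("sRail0","scene",S(410,65),(-41,0,320)),("sRail172","scene",S(659,116),(-41,172,320))]
A=[];B=[]
for n,c,uv,l in obs:
    p=plane(c,*uv,l[2]/1000); A.append(l[:2]);B.append(p[:2]); print(n,p.round(4))
A=np.array(A)/1000;B=np.array(B)
for idx in (list(range(10)),[0,1,4,5],[6,7,8,9]):
    a=A[idx]@[1,1j];b=B[idx]@[1,1j]
    k=((a-a.mean()).conj()*(b-b.mean())).sum(); yaw=np.angle(k); t=b.mean()-np.exp(1j*yaw)*a.mean()
    print(t,yaw,(abs(b-t-np.exp(1j*yaw)*a)*1000).round(1))
E
```

```text
backL [0.7626 0.2377 0.261 ]
backR [ 0.7447 -0.1207  0.261 ]
frontL [0.4817 0.2492 0.1007]
seamF [0.4763 0.0756 0.1007]
rail0 [0.5652 0.0672 0.32  ]
rail172 [0.5729 0.2379 0.32  ]
sBackR [ 0.7547 -0.1176  0.261 ]
sBackL [0.7688 0.2373 0.261 ]
sRail0 [0.5694 0.0684 0.32  ]
sRail172 [0.5755 0.2366 0.32  ]
(0.6073573494744858+0.06557578139835699j) -0.042882467029373275 [2.7 4.8 3.9 4.7 1.2 1.5 6.1 4.2 3.2 3.1]
(0.6048282691484785+0.06523806204807772j) -0.048740986002280745 [0.8 1.7 1.3 1.3]
(0.6110772804192858+0.06521106491878687j) -0.036577599471036955 [2.6 2.6 1.8 2.1]
```

```bash
cat >> geo.py <<'E'
C0=np.array([0.6065,0.0654,0]); YAW=-0.044
Rc=R.from_euler("z",YAW); 
Rf=Rc*R.from_matrix(np.array([[np.cos(.6109),0,-np.sin(.6109)],[0,1,0],[np.sin(.6109),0,np.cos(.6109)]]))
def F(x,y,z): # face mm -> world
    return C0+Rc.apply([-.015,0,.181])+Rf.apply(np.array([x,y,z])/1000)
def ori(tilt=0): # tool z = face -z turned by tilt about face y (positive: tool leans so that tip points more up-slope)
    z=np.array([np.sin(tilt),0,-np.cos(tilt)]);x=np.array([0,1.,0]);y=np.cross(z,x)
    return (Rf*R.from_matrix(np.c_[x,y,z])).as_quat()
E
python3 - <<'E'
from geo import *
from bench import manip
import cv2
im={n:cv2.imread(f"pics/{n}0.png") for n in("scene","top")}
def H(t,y,l): return F(-l*np.sin(t),y,24+l*np.cos(t))
for n in im:
    a=cv2.resize(im[n],None,fx=4,fy=4,interpolation=cv2.INTER_CUBIC)
    def dot(P,c,r=3):
        u,v=proj(n,P); cv2.circle(a,(int(u*4+2),int(v*4+2)),r,c,-1)
    for t,c in((0,(0,0,255)),(-.3,(255,0,0)),(.3,(0,255,0))):
        for l in(0,45,68): dot(H(t,85,l),c)
    for y in(12,106): dot(F(0,y,34),(255,255,0))
    for x,y in((-140,180),(-140,0),(140,180),(140,-180)): dot(F(x,y,0),(255,0,255))
    for p in (0,.2,.4,.6): dot(F(118-244*np.cos(p),-4,244*np.sin(p)),(0,200,255));dot(F(118-244*np.cos(p),-169,244*np.sin(p)),(0,200,255))
    for y in(0,172): dot(C0+Rc.apply([-.041,y/1000,.32]),(0,0,255))
    b=a[460:1000,580:1220] if n=="top" else a[560:1120,720:1480]
    cv2.imwrite(f"pics/{n}_chk.png",b)
    
for nm,p in dict(hat=F(-85,-87,170),hat0=F(-85,-87,-3),g=F(0,85,58),ga=F(0,85,140),gh=F(0,35,58),t=F(-36,35,45),pr=F(-55,35,28),via=np.array([.3,.4,.5])).items():
    q=manip.solve_ik(p,ori()); print(nm,p.round(3),None if q is None else np.round(q,2))
E
```

```text
hat [ 0.421 -0.014  0.271] None
hat0 [ 0.52  -0.018  0.13 ] None
g [0.562 0.152 0.229] [-0.4   0.09 -0.1   2.24  0.87  0.41  0.28]
ga [0.515 0.155 0.296] [-0.47 -0.09 -0.09  2.24  0.64  0.57  0.49]
gh [0.56  0.102 0.229] [-0.33  0.06 -0.05  2.28  0.8   0.34  0.44]
t [0.538 0.103 0.197] [-0.34  0.08 -0.06  2.35  1.05  0.3   0.16]
pr [0.532 0.104 0.172] [-0.36  0.12 -0.05  2.38  1.29  0.27 -0.1 ]
via [0.3 0.4 0.5] [-1.03 -0.09 -0.35  1.77  0.58  1.39  0.06]
```

View pics/top_chk.png

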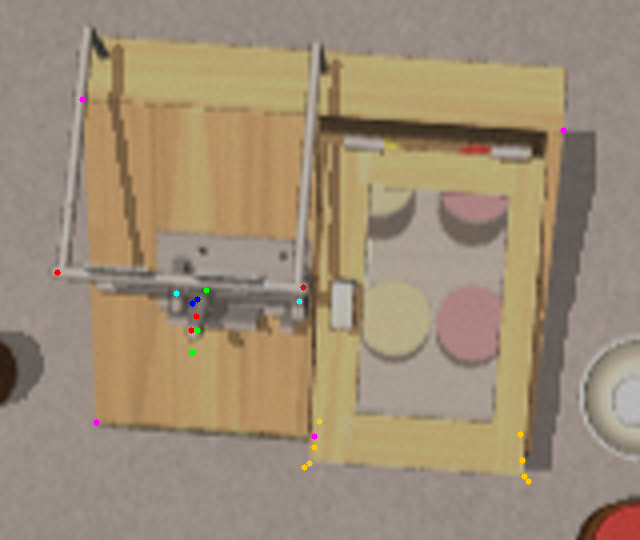

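View pics/scene_chk.png

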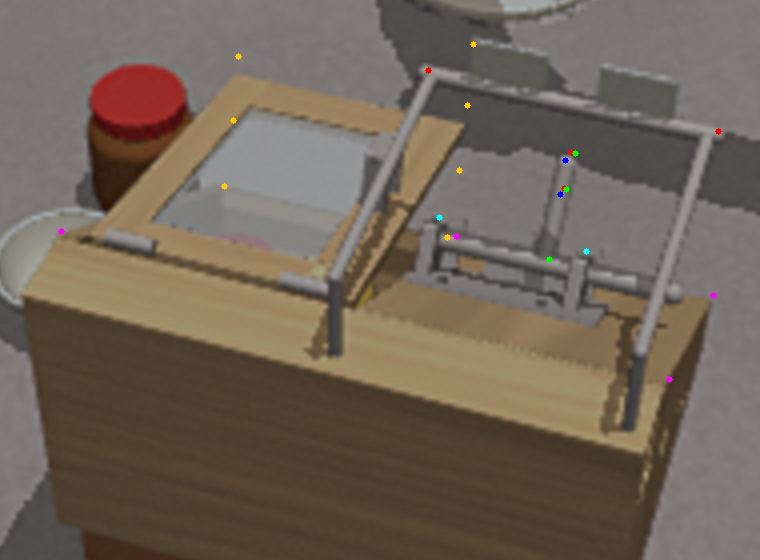

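```bash
sed -i 's/C0=np.array.*;/C0=np.array([0.607,0.0645,0]);/' geo.py; python3 - <<'E'
from geo import *
from bench import manip
for tl in (0,-.15,-.3,-.45,-.6109):
  print(tl,R.from_quat(ori(tl)).as_matrix()[:,2].round(2))
  for nm,p in dict(hat=F(-85,-87,150),hat0=F(-85,-87,-3)).items():
    q=manip.solve_ik(p,ori(tl)); print(nm,p.round(3),None if q is None else np.round(q,2))
E
```

```text
0 [ 0.57 -0.03 -0.82]
hat [ 0.433 -0.015  0.255] None
hat0 [ 0.52  -0.019  0.13 ] None
-0.15 [ 0.44 -0.02 -0.9 ]
hat [ 0.433 -0.015  0.255] [-0.38 -0.28  0.26  2.4   0.27  0.56  1.22]
hat0 [ 0.52  -0.019  0.13 ] [ 0.55  0.23 -0.64  2.34  0.89  0.23  0.65]
-0.3 [ 0.31 -0.01 -0.95]
hat [ 0.433 -0.015  0.255] [-0.29 -0.18  0.21  2.28  0.11  0.72  1.38]
hat0 [ 0.52  -0.019  0.13 ] [ 0.02  0.22 -0.05  2.23  0.1   0.38  1.41]
-0.45 [ 0.16 -0.01 -0.99]
hat [ 0.433 -0.015  0.255] [-0.18 -0.07  0.13  2.17  0.03  0.88  1.47]
hat0 [ 0.52  -0.019  0.13 ] [ 0.03  0.28 -0.06  2.11  0.05  0.59  1.46]
-0.6109 [-0.  0. -1.]
hat [ 0.433 -0.015  0.255] [-0.07  0.04  0.04  2.04 -0.    1.05  1.5 ]
hat0 [ 0.52  -0.019  0.13 ] [ 0.07  0.37 -0.11  1.97  0.05  0.81  1.46]
```

```bash
cat >> geo.py <<'E'
from bench import manip, effector
def st(s=""):
    f=manip.current_force(); p=manip.current_tool_pos()
    fp=Rf.inv().apply(p-F(0,0,0))*1000
    print(s,"t%.1f"%manip.current_clock(),"face",fp.round(1),"Fface",Rf.inv().apply(f).round(1),"gap%.4f"%manip.current_finger_gap())
    return fp,Rf.inv().apply(f)
E
python3 - <<'E'
from geo import *
o=ori(-.5)
effector.close(20)
p=manip.current_tool_pos(); 
manip.move_pose([.25,.5,.42],manip.current_tcp_rot()); st()
manip.move_pose([.40,.08,.42],o); st()
manip.move_pose(F(-85,-87,130),o); st()
manip.servo_line(F(-85,-87,60),vel=.1); f0=st()
for z in (40,25,12,6,3,0,-3,-6):
    manip.servo_line(F(-85,-87,z),vel=.06); p,f=st(z)
    if f[2]>18: break
E
```

```text
t2.4 face [-159.6  419.3  401.8] Fface [-0.5 -0.  -0.7] gap0.0003
 t4.1 face [-20.7   7.5 305.9] Fface [-0.8  0.5  0.4] gap0.0007
 t4.9 face [-83.7 -85.9 130.2] Fface [ 0.5  0.1 -0.6] gap0.0004
 t5.8 face [-84.5 -86.9  60.2] Fface [0.1 0.4 0.7] gap0.0001
40 t6.3 face [-85.2 -87.   39.7] Fface [-0.1 -0.8  0.3] gap0.0005
25 t6.7 face [-85.1 -87.   24.6] Fface [ 0.8 -0.3 -0.8] gap0.0005
12 t7.0 face [-85.1 -87.   11.6] Fface [-0.3  0.4  0.2] gap0.0002
6 t7.3 face [-85.  -87.    5.7] Fface [-0.  -0.7 -0.4] gap0.0004
3 t7.5 face [-85.  -87.    3.3] Fface [0.3 0.3 4.5] gap0.0006
0 t7.8 face [-85.  -87.    2.1] Fface [ 2.4  0.1 27.7] gap0.0005
```

```bash
cat > snap.py <<'E'
import cv2,sys
from bench import viewer
def snap(tag,names=("top","scene")):
    for n in names:
        a=cv2.cvtColor(viewer.get_image(n),cv2.COLOR_RGB2BGR)
        a=a[110:250,140:310] if n=="top" else a[140:280,170:370]
        cv2.imwrite(f"pics/{n}_{tag}.png",cv2.resize(a,None,fx=4,fy=4,interpolation=cv2.INTER_CUBIC))
E
python3 - <<'E'
from geo import *
from snap import snap
st()
manip.servo_line(F(-85,-87,60),vel=.15);
manip.move_pose(F(-70,60,200),ori(-.2)); st()
snap("h1")
E
```

```text
t7.8 face [-85.  -87.    2.1] Fface [ 2.4  0.1 27.7] gap0.0005
 t9.2 face [-70.3  59.4 199.2] Fface [-0.3 -1.5  0.5] gap0.0008
```

View pics/scene_h1.png

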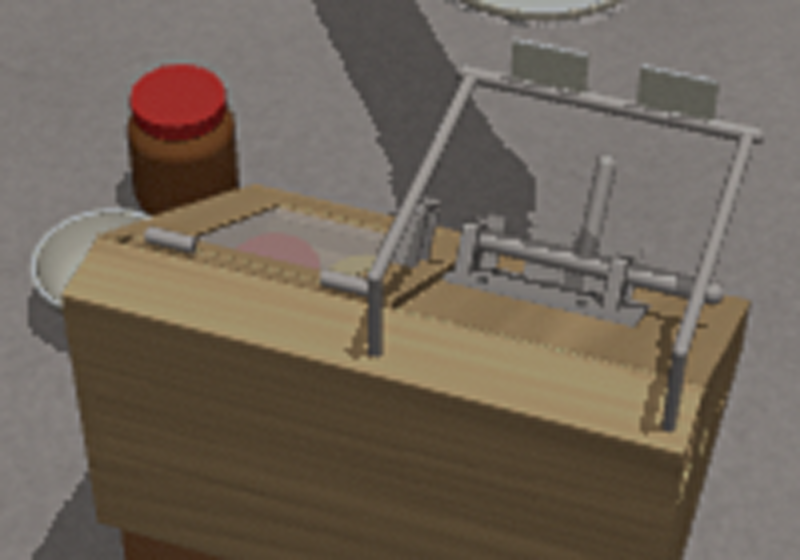

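View pics/top_h1.png

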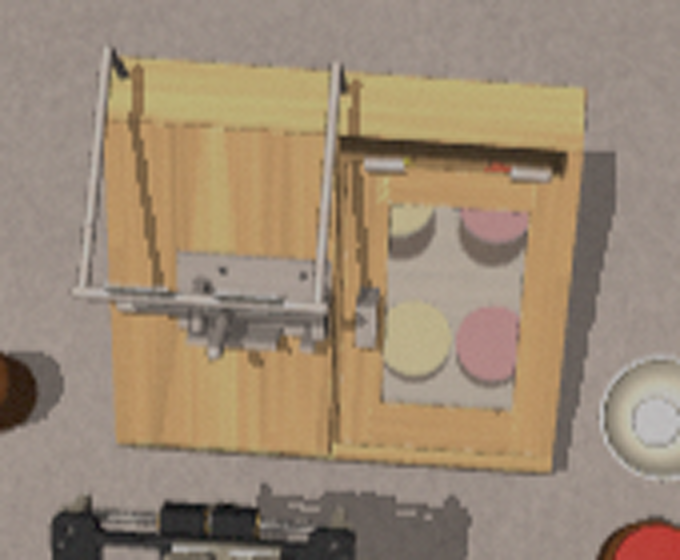

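The top view shows the hatch flush: its front edge at (552,470) lies on the line of the case front. In the scene view the handle stands up, tip at about (605,160) in the crop. I'll measure the handle's y and then grasp it.

```bash
python3 - <<'E'
from geo import *
def fx0(n,u,v,x=0):
    e,d=ray(n,u,v); e=Rf.inv().apply(e-F(0,0,0))*1000; d=Rf.inv().apply(d); k=(x-e[0])/d[0]; return (e+k*d).round(1)
s=lambda x,y:(170+x/4-.4,140+y/4-.4)
print("tip",fx0("scene",*s(605,158)),"mid",fx0("scene",*s(595,205)),"rodendL saddle tops",fx0("scene",*s(471,226)),fx0("scene",*s(618,262)))
for tl in(0,-.1,.1):
  for nm,p in dict(a=F(0,85,150),g=F(0,85,58),gh=F(0,32,58),t=F(-36,35,45),pr0=F(-40,35,90),pr=F(-55,35,28)).items():
    q=manip.solve_ik(p,ori(tl)); print(tl,nm,None if q is None else np.round(q,2))
E
```

```text
tip [ 0.  82.9 87.8] mid [ 0.  82.7 58.1] rodendL saddle tops [ 0.   9.1 28. ] [  0.  103.6  26.6]
0 a [-0.32 -0.11 -0.23  2.23  0.59  0.58  0.54]
0 g [-0.37  0.1  -0.13  2.23  0.88  0.41  0.28]
0 gh [-0.29  0.05 -0.08  2.28  0.8   0.33  0.46]
0 t [-0.27  0.08 -0.14  2.35  1.06  0.3   0.16]
0 pr0 [-0.23 -0.04 -0.21  2.36  0.8   0.37  0.4 ]
0 pr [-0.31  0.12 -0.1   2.38  1.3   0.28 -0.1 ]
-0.1 a [-0.36 -0.08 -0.16  2.16  0.42  0.66  0.73]
-0.1 g [-0.36  0.11 -0.1   2.16  0.57  0.48  0.61]
-0.1 gh [-0.32  0.08 -0.02  2.2   0.46  0.43  0.81]
-0.1 t [-0.33  0.09 -0.04  2.27  0.6   0.36  0.64]
-0.1 pr0 [-0.31 -0.02 -0.09  2.29  0.5   0.45  0.72]
-0.1 pr [-0.35  0.13 -0.02  2.31  0.73  0.31  0.49]
0.1 a [-0.24 -0.13 -0.35  2.3   0.81  0.51  0.29]
0.1 g [-0.33  0.09 -0.21  2.31  1.29  0.4  -0.15]
0.1 gh [-0.12  0.05 -0.29  2.35  1.32  0.31 -0.08]
0.1 t [-0.06  0.09 -0.39  2.41  1.61  0.34 -0.41]
0.1 pr0 None
0.1 pr None
```

```bash
python3 - <<'E'
from geo import *
from snap import snap
o=ori(0)
effector.open_jaws()
manip.move_pose(F(-15,84,165),o); st()
manip.servo_line(F(-3,84,110),vel=.1); st()
manip.servo_line(F(-3,84,58),vel=.1); st()
effector.close(20); st("closed")
snap("g1",("scene",))
E
```

```text
t11.1 face [-15.9  83.7 164.6] Fface [-0.  -0.5 -1.1] gap0.0918
 t11.8 face [ -3.   84.  110.2] Fface [ 0.2 -0.7  0.3] gap0.0920
 t12.5 face [-2.8 84.3 58.4] Fface [ 0.2  0.5 -0.1] gap0.0918
closed t13.7 face [-3.  84.5 58. ] Fface [-0.6  2.1 -1.2] gap0.0113
```

View pics/scene_g1.png

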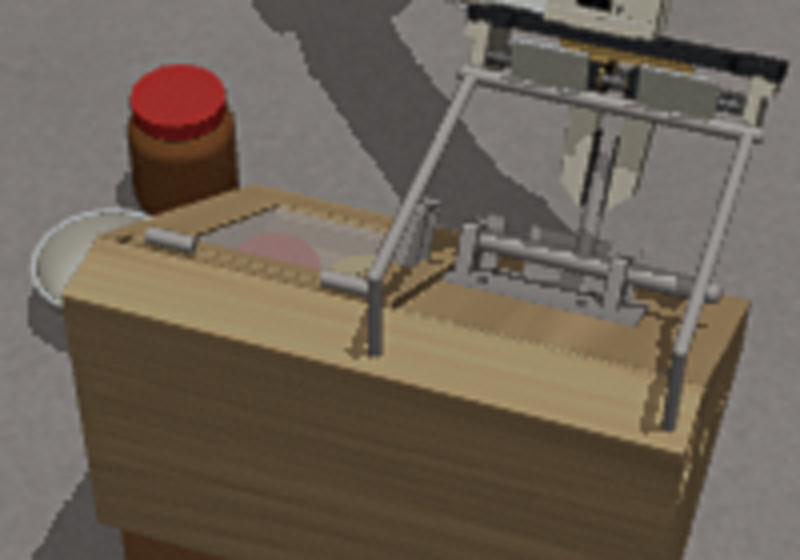

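The fingers hold the handle (around (600,170)) with a gap of 11.3 mm. Next I slide the bolt.

```bash
python3 - <<'E'
from geo import *
from snap import snap
for y in (65,48,40,37,35,34,33,32,31,30,29,28,27):
    manip.servo_line(F(-3,y,58),vel=.06); p,f=st(y)
    if abs(f[1])>15: break
snap("s1")
E
```

```text
65 t14.2 face [-3.1 63.2 58. ] Fface [-1.1 -1.9  3.4] gap0.0118
48 t14.7 face [-3.1 47.3 58. ] Fface [-1.5 -1.2  4.1] gap0.0114
40 t14.9 face [-3.1 39.8 58. ] Fface [-2.4 -1.   5. ] gap0.0112
37 t15.2 face [-3.  37.4 58.1] Fface [-2.   1.1  5. ] gap0.0116
35 t15.4 face [-2.9 37.2 58.1] Fface [-2.3  5.5  2.8] gap0.0113
34 t15.7 face [-2.9 37.1 58.1] Fface [-2.4  7.4  2.8] gap0.0116
33 t15.9 face [-2.9 37.  58.1] Fface [-2.2  8.  -0.2] gap0.0117
32 t16.2 face [-2.8 36.9 58.2] Fface [-2.7 10.6 -1.1] gap0.0111
31 t16.4 face [-2.8 36.7 58.2] Fface [-2.2 12.2 -1.9] gap0.0111
30 t16.7 face [-2.7 36.6 58.2] Fface [-2.7 15.  -2.1] gap0.0112
29 t16.9 face [-2.7 36.5 58.2] Fface [-2.  15.1 -3.4] gap0.0116
```

View pics/scene_s1.png

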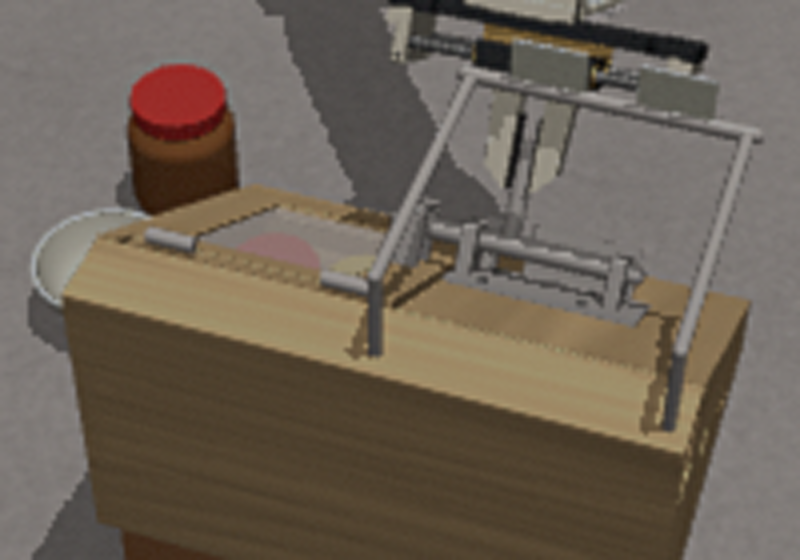

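```bash
python3 - <<'E'
import cv2
a=cv2.imread("pics/scene_h1.png");b=cv2.imread("pics/scene_s1.png")
c=[cv2.resize(i[150:300,400:740],None,fx=2.2,fy=1.9,interpolation=cv2.INTER_CUBIC) for i in(a,b)]
cv2.imwrite("pics/cmp.png",cv2.vconcat(c))
E
```

```text
(no output)
```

View pics/cmp.png

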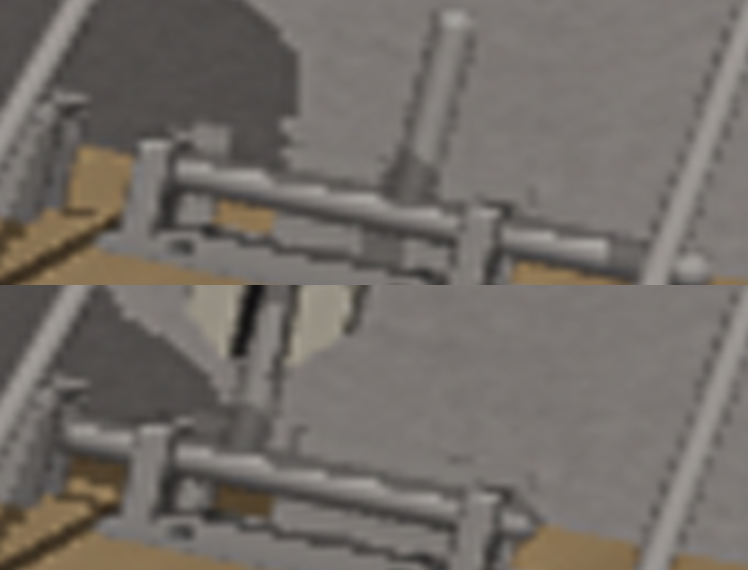

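View pics/top_s1.png

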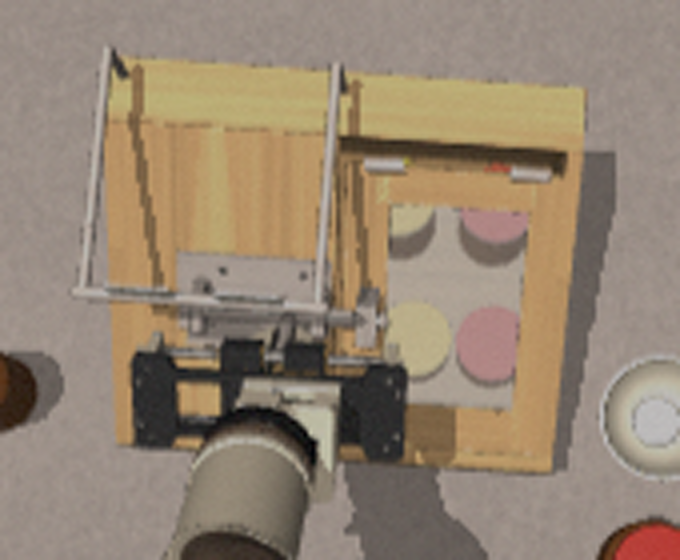

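```bash
python3 - <<'E'
from geo import *
def px(P):
    u,v=proj("scene",P); return np.round([((u-170+.4)*4-400)*2.2,((v-140+.4)*4-150)*1.9],0)
for n,P in dict(sad12=F(0,12,34),sad106=F(0,106,34),h85=F(0,85,36),h35=F(0,35,36),h37=F(0,37,36),tip=F(0,85,92),gapA=F(-23,26,10),gapB=F(-23,44,10),gA0=F(-23,26,36),gB0=F(-23,44,36),gEnd=F(-23,15,36),keepT=F(0,-25,39)).items(): print(n,px(P))
st()
E
```

```text
sad12 [170. 129.]
sad106 [493. 192.]
h85 [421. 172.]
h35 [249. 138.]
h37 [256. 140.]
tip [462.   4.]
gapA [218. 199.]
gapB [278. 211.]
gA0 [235. 124.]
gB0 [295. 135.]
gEnd [199. 116.]
keepT [49. 90.]
 t17.0 face [-2.7 36.5 58.2] Fface [-3.6 15.2 -3.8] gap0.0119
```

```bash
python3 - <<'E'
from geo import *
for y in (25,21,17,14):
    manip.servo_line(F(-3,y,58),vel=.06); p,f=st(y)
    print(np.round(manip.current_wrist_torque(),2))
    if abs(f[1])>32: break
from snap import snap
snap("s2",("scene",))
a=__import__("cv2").imread("pics/scene_s2.png")
import cv2
cv2.imwrite("pics/s2z.png",cv2.resize(a[150:300,400:740],None,fx=2.2,fy=1.9,interpolation=cv2.INTER_CUBIC))
E
```

```text
25 t17.3 face [-2.1 36.  58.4] Fface [-2.7 21.9 -8.1] gap0.0116
[3.83 1.25 2.72]
21 t17.5 face [-1.6 35.5 58.6] Fface [ -2.1  28.4 -12.3] gap0.0115
[5.03 1.27 3.54]
17 t17.8 face [-0.9 35.  58.9] Fface [ -3.5  35.1 -13.2] gap0.0116
[6.17 1.29 4.37]
```

View pics/s2z.png

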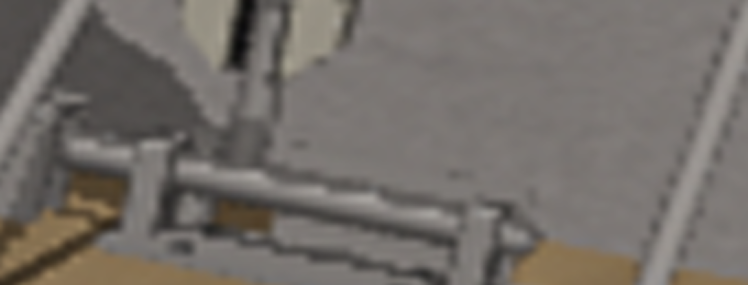

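The knob stays at (520,235) under 35 N, so this is a hard stop with the rod through the keeper. I'll relax the push and swing the handle down along its arc.

```bash
python3 - <<'E'
from geo import *
o=ori(0)
manip.servo_line(F(-3,33,58),vel=.1); st("relax")
for t in (.15,.3,.45,.6,.7,.8):
    manip.servo_line(F(-2-50.5*np.sin(t),33.5,26.5+50.5*np.cos(t)-19),vel=.06); p,f=st(t)
    if np.linalg.norm(f)>30: break
from snap import snap
snap("r1")
E
```

```text
relax t18.1 face [-1.7 36.9 58.5] Fface [-0.4  9.2  3.2] gap0.0114
0.15 t18.4 face [-7.  36.9 58.1] Fface [1.7 9.2 1.9] gap0.0119
0.3 t18.7 face [-13.9  37.   56.4] Fface [ 1.4  9.2 -0.2] gap0.0113
0.45 t19.0 face [-20.9  37.   53.6] Fface [ 2.9  9.5 -0. ] gap0.0114
0.6 t19.2 face [-27.8  37.   49.7] Fface [ 2.7  9.7 -0.9] gap0.0113
0.7 t19.5 face [-31.9  37.   46.6] Fface [ 2.5 10.1 -1. ] gap0.0114
0.8 t19.7 face [-35.9  36.9  43.1] Fface [ 2.4 10.4 -0.7] gap0.0111
```

View pics/scene_r1.png

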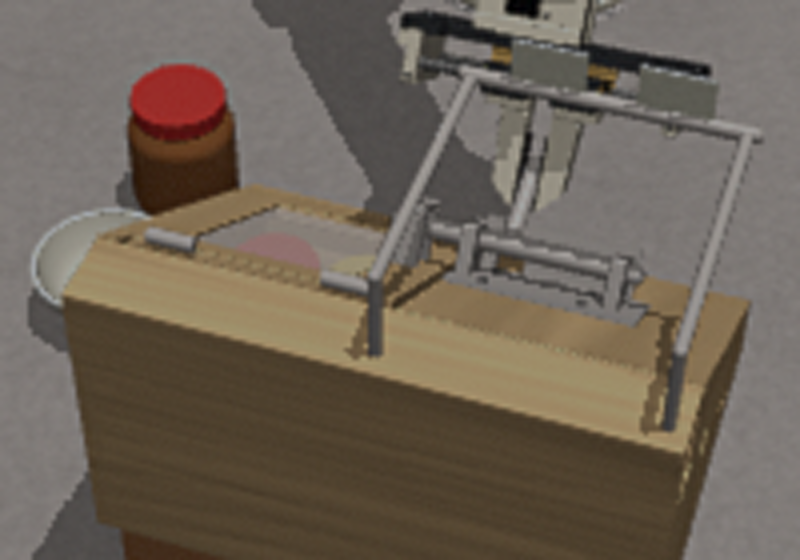

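```bash
python3 - <<'E'
from geo import *
from snap import snap
manip.servo_line(F(-38,37,43.5),vel=.06); st()
effector.open_jaws(); st("open")
manip.servo_line(F(-42,37,125),vel=.12); st()
effector.close(20); st()
snap("r2")
E
```

```text
t20.1 face [-35.4  37.3  43.6] Fface [ 3.8  4.4 -2.8] gap0.0116
open t21.4 face [-38.   37.   43.5] Fface [-0.9  0.7 -0.2] gap0.0917
 t22.2 face [-42.1  36.9 124.8] Fface [ 0.3 -0.5  0.1] gap0.0919
 t23.7 face [-42.  37. 125.] Fface [-0.4  0.1 -0.6] gap0.0005
```

View pics/scene_r2.png

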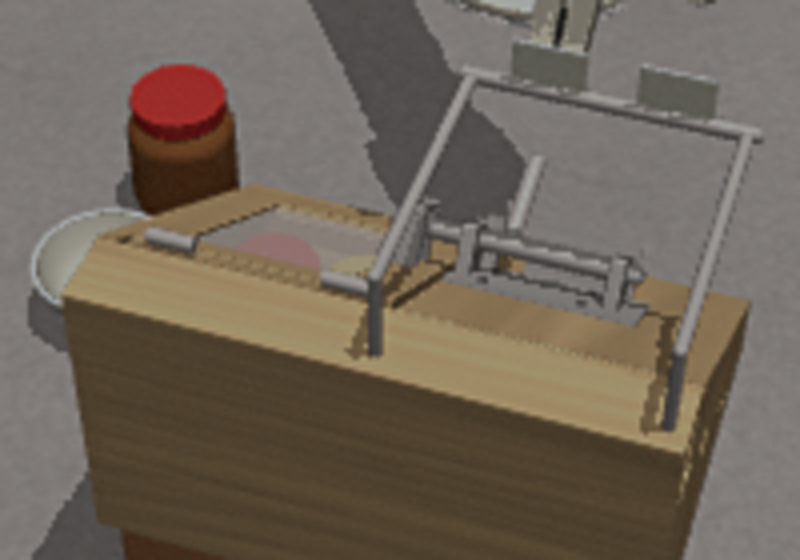

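```bash
python3 - <<'E'
from geo import *
from snap import snap
for x,z in ((-38,88),(-39,78),(-42,68),(-45,58),(-49,48),(-52,42),(-53,38),(-53,36),(-53,34),(-53,31),(-53,28),(-53,24),(-53,20)):
    manip.servo_line(F(x,37,z),vel=.06); p,f=st((x,z))
    if f[2]>15 or np.linalg.norm(f)>25: break
snap("p1")
E
```

```text
(-38, 88) t24.6 face [-38.1  37.   88. ] Fface [0.6 0.1 0.2] gap0.0007
(-39, 78) t24.9 face [-39.1  37.1  78.2] Fface [ 0.9  0.2 -0.2] gap0.0002
(-42, 68) t25.2 face [-41.9  37.1  68.2] Fface [ 0.5 -0.6 -0.4] gap0.0003
(-45, 58) t25.5 face [-44.6  37.   58.2] Fface [ 0.7  0.2 -0.3] gap0.0005
(-49, 48) t25.9 face [-48.8  37.   48.2] Fface [ 0.  -0.7 -0.3] gap0.0009
(-52, 42) t26.1 face [-51.9  37.   42.2] Fface [-0.8 -0.  -0. ] gap0.0002
(-53, 38) t26.4 face [-52.8  37.   38.2] Fface [-0.8  0.1  0.4] gap0.0005
(-53, 36) t26.6 face [-53.   37.1  36. ] Fface [-0.3 -0.2  0.5] gap0.0007
(-53, 34) t26.9 face [-53.1  37.   33.9] Fface [ 0.2 -0.   1.2] gap0.0005
(-53, 31) t27.1 face [-53.   37.2  31.3] Fface [-0.8 -1.2 12.8] gap0.0002
(-53, 28) t27.4 face [-53.3  37.6  29.2] Fface [-4.8 -2.  32.3] gap0.0003
```

View pics/scene_p1.png

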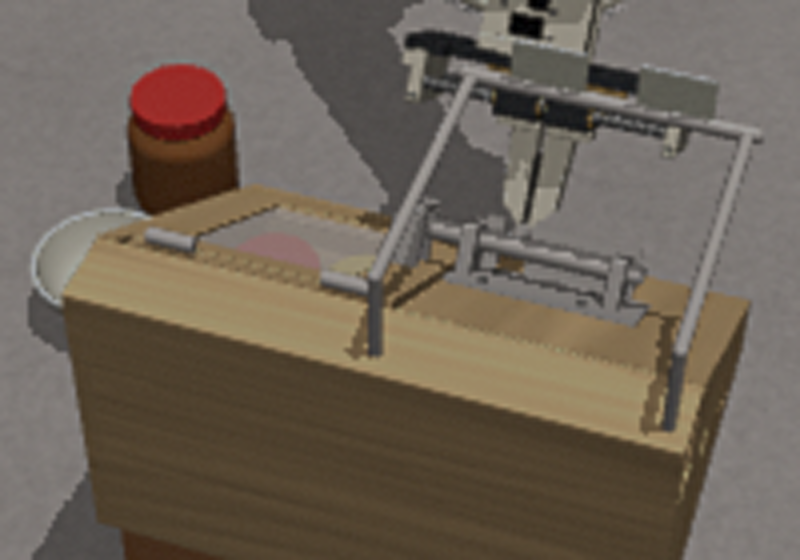

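```bash
python3 - <<'E'
from geo import *
from snap import snap
manip.servo_line(F(-60,37,130),vel=.2); st()
manip.move_pose([.36,.16,.45],ori(-.4)); st()
manip.move_pose([.25,.5,.42],ori(-.61)); st()
snap("f1")
import cv2
for n in("top","scene"):
  cv2.imwrite(f"pics/{n}_full.png",cv2.cvtColor(viewer.get_image(n),cv2.COLOR_RGB2BGR))
E
```

```text
t28.2 face [-59.9  36.9 129.8] Fface [ 0.8 -0.4 -1.6] gap0.0005
 t29.1 face [-39.7  83.3 353.8] Fface [-0.  -0.1 -0.2] gap0.0004
 t30.5 face [-158.1  418.5  401.6] Fface [ 0.6 -0.8  0.7] gap0.0002
```

View pics/scene_f1.png

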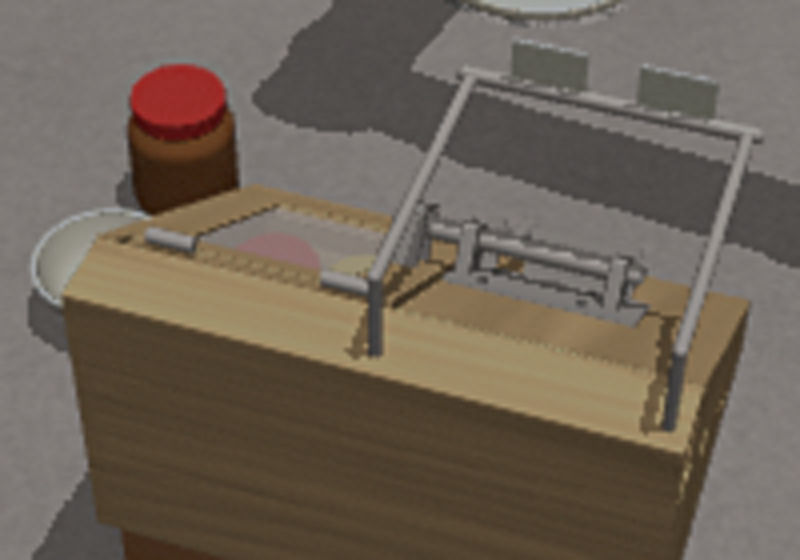

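View pics/top_f1.png

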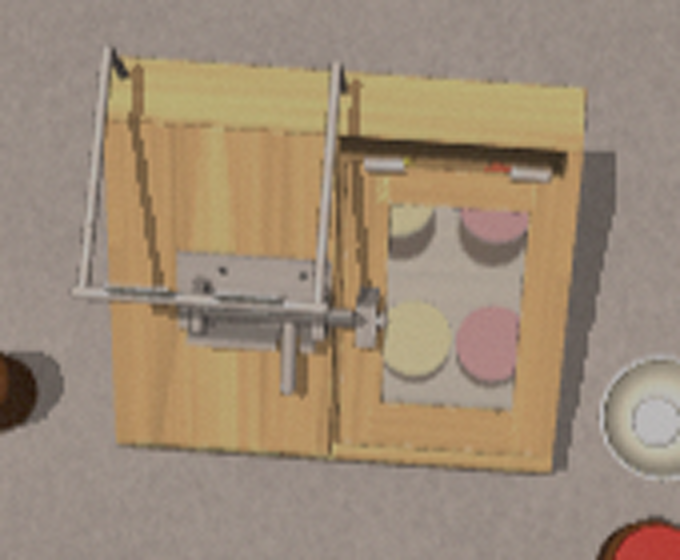

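View pics/top_full.png

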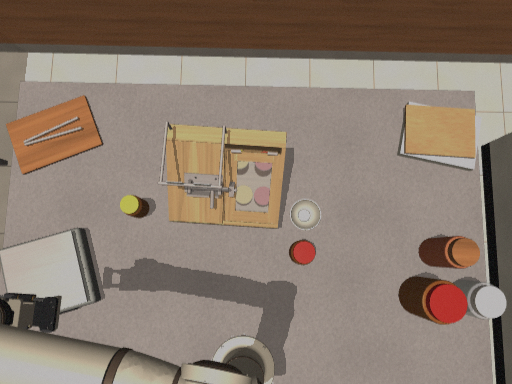

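```bash
python3 - <<'E'
from geo import *
def fz(u,v,z):
    e,d=ray("top",u,v); e=Rf.inv().apply(e-F(0,0,0))*1000; d=Rf.inv().apply(d); return (e+(z-e[2])/d[2]*d).round(1)
s=lambda x,y:(140+x/4-.4,110+y/4-.4)
print("tip",fz(*s(288,393),30),"seam",fz(*s(335,380),2), "mid",fz(*s(289,365),36))
a=fz(*s(288,393),30)
import cv2
A=cv2.imread("pics/top0.png").astype(int);B=cv2.imread("pics/top_full.png").astype(int)
for n,(x0,x1,y0,y1) in dict(tall=(115,152,190,220),wide_bowl=(285,325,195,270)).items():
    print(n,abs(A-B)[y0:y1,x0:x1].mean().round(2))
C=cv2.imread("pics/scene0.png").astype(int);D=cv2.imread("pics/scene_full.png").astype(int)
print(abs(C-D)[220:272,384:418].mean(),abs(C-D)[155:190,202:225].mean())
E
```

```text
tip [-67.4  36.3  30. ] seam [-68.4   1.8   2. ] mid [-39.1  35.1  36. ]
tall 2.08
wide_bowl 1.84
1.5265837104072397 14.361904761904762
```

```bash
python3 - <<'E'
from geo import *
st(); manip.hand_in(); print(manip.current_clock())
E
```

```text
t30.7 face [-157.7  418.8  402.4] Fface [ 0.6 -0.3  0.1] gap0.0002
the job is handed in; nothing more can be done
the job is handed in; nothing more can be done
```

The jar case is locked up. I pressed the hatch shut, slid the bolt home into the keeper, and swung the handle down and pressed it into its notch. The arm was then moved clear and the job handed in at about 31 s.

**Last checks**
- **Hatch:** it stopped solid at 28 N, and in the top view its front edge lies flush with the case front.
- **Bolt:** it stopped solid, and 35 N moved it no further. The rod is visible passing through the keeper.
- **Handle:** it stopped solid at 32 N. In the last top view its tip is at face x ≈ -67 mm, y ≈ 35–36 mm, where it should be when turned down with the bolt home.
- **Jars and bowl:** they have not moved between the first and last top views.
- **Robot:** the force on the tool was about 0 at hand-in, with the arm well away from the case.

**What disagreed**
- The bolt travel read about 48 mm from the tool position and 46–49 mm from the picture, instead of 50 mm. I put this down to flex in the fingers and measuring error, because of the solid stop and because the handle dropped into its notch.
- My estimate of the case pose was about 2–3 mm off on contact, which caused no trouble.
- The scene-camera picture changed a good deal around the red-capped jar. I took this as the lowered hatch and shadows, since the jar looks the same in the top view.

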